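# Clamp a carton in the labelling jig

## Task

Push the carton along the labelling jig until it is fully home against the end stop, leaving the clamp lever open meanwhile. Then push the red-handled lever over past centre so that it snaps down and its pad holds the carton. Only push: do not lift or tip the carton, and leave the can, the tape roll and the snack box where they are.

Things in the scene. Friction and masses are not known exactly. Their poses are not given: they have to be found in the camera images.
- jig: Fixed labelling jig: aluminium deck 140 mm wide, 12 mm thick, x -170 to +160 mm. Origin on the bench; x runs along the channel from its open entrance to the end stop (roughly to the robot's right, within 20 degrees), z up. Two blue rails, x -170 to +90 mm, 106 mm apart inside, tops 33 mm above the bench. Two hinge cheeks at x +120 mm rise to 110 mm.
- jig_stop (a point): Middle of the blue end stop's face, where the carton's front comes to rest: at x +90, y 0, z 40 mm in the jig's frame. The stop is 12 mm thick and 118 mm wide; its top is 58 mm above the bench.
- carton: Closed snack carton, orange band, white label, loose between the rails: 130 mm long (its x, along the channel), 100 wide, 60 high, 0.25 to 0.5 kg. Origin at the centre of its underside, on the deck. Starts 35 to 80 mm short of the stop; home, its origin is at jig x +25 mm. Push on its rear face, 65 mm behind the origin, towards the entrance.
- jig_hinge (a point): Hinge axis of the clamp lever, in the jig's frame at x +120, y 0, z 90 mm; the axis runs along the jig's y.
- lever_grip (a point): Centre of the red cross-bar at the lever's end: 22 mm diameter, 80 mm long, parallel to the jig's y, 120 mm from the hinge on a steel arm 22 mm wide, 8 mm thick. Open, the arm leans 35 degrees back from upright, away from the carton: the bar is 69 mm beyond the hinge (jig +x) and 98 mm above it, with free space behind it.
- clamp_lever (a joint): Lever angle, rad: 0 open (0.61 back from upright, on its stop), 0.61 upright, about 2.18 closed (arm level, pad on the carton), 2.3 the limit if nothing is under it. Sprung over-centre: up to about 1.0 it falls back open, beyond that it snaps closed by itself. Tipping it takes 2 to 3 N at the red bar, pushed towards the carton (jig -x).
- pad: Black rubber pad, 28 mm in diameter, under the lever's arm 60 mm from the hinge; it moves with the lever and comes down on the carton's top 30 mm from the carton's front edge. It swivels a few degrees. Origin at the centre of its working face.
- can: Green drink can, 66 mm in diameter, 115 mm high, standing loose beyond the jig. Origin at the centre of its underside. Not to be moved.
- tape_roll: Roll of brown packing tape lying flat, 100 mm outside, 76 mm inside, 48 mm high, loose on the robot's side of the jig. Origin at the centre of its underside. Not to be moved.
- snack_box: Upright pink-banded snack box, 45 x 90 mm, 120 mm high, loose beyond the jig. Origin at the centre of its underside. Not to be moved.
There are look-alikes about, which are no part of the job. What is shaped like the carton but blue or yellow is not meant.

How it is judged:
By the outcome, as a careful person would: the job done as asked, in the order asked, and still so for the second after the job is handed in, with the robot touching nothing.
It also fails if it takes over 45 s, if anything falls off the work surface, if the arm or the gripper's body presses on something with over 40 N, if the wrist force passes 120 N, or if a joint passes its speed limit or range.

## Robot

A 6-joint arm with a two-finger parallel gripper is mounted at the origin on the work surface. World frame = base frame: x ahead of the robot, y to its left, z up, the work surface at z = 0. Lengths are in m, angles in rad, forces in N, time in s.
With the tool pointing down it reaches from about 0.35 to 0.975 m from the base axis. Payload 4.9 kg.
Tool frame: the origin (TCP) lies at the very end of the fingers, on their centre line; the grasp point (between the pads) lies 19 mm behind it; z points along the fingers, y is the line along which they close (so a half turn about z gives the same grasp; the last joint's range is limited). The gripper opens to 85 mm and grips with 20 to 120 N. Pads are 22 mm wide; open, the fingers measure 114 mm over their backs; the gripper's body (76 mm by 85 mm) begins 54 mm behind the grasp point. The pads swing forward as they close: fully open they stand 13 mm farther back than shut.
Start: joints at [-1.279, 0.053, 1.613, -0, 1.476, -0.119], TCP at [0.25, -0.573, 0.231] pointing down, gripper open.
Joint ranges: [-3.01, 3.01], [-1.01, 2.22], [0.06, 2.58], [-1.02, 4.17], [0.09, 2.62], [-3.14, 3.14]. Speed limits (rad/s): [2.57, 2.57, 3.14, 3.14, 3.14, 3.14].

## Interface

Orientations are given as a unit quaternion [w, x, y, z].
In Python, from plant import state, optics, ticket, nets gives the robot as it stands. The module is installed in compiled form; this text tells all that it offers.
- The arm moves only by the shell command python3 -m inch 'ROWS' [OPENING]. ROWS is JSON, a list of rows, each an object of numbers: "dx", "dy", "dz": the shift along the tool's x, y, z as a fraction of full scale; "rx", "ry", "rz": the turn, a rotation vector about the tool's x, y, z as a fraction of full scale. In form: [{"dx": .., "dy": .., "dz": .., "rx": .., "ry": .., "rz": ..}, ...]. A call has 1 to 5 rows; each row is the pose to reach, as a shift and turn from the pose commanded when the call began, along the tool's axes at that moment; what a row does not reach only later rows make up. Full scale, the value 1, is 0.8 m for a shift and 1.5 rad for a turn. A row lasts 1/10 s, in which the tool goes at most 50 mm and 8.59 degrees, less where a joint would pass 70% of its speed; a pose out of reach is approached as far as the arm can. A call with a number of a shift or a turn outside -1 to 1 is refused whole. A call with a gripper value outside its range is refused whole. OPENING is the opening, from -1 (shut) to 1 (fully open), set as the call begins (- or left out, the last holds). The fingers move at their own pace and stop on an object; the grip force is fixed at half the most. Time passes only in rows, so rows that repeat a pose let the fingers close. It gives the time, the measured TCP pose, the force, the opening and the grip force at its end, in the units of the state.
- state(): the state, without advancing time (a new reading comes with each control period).
- optics.grab_frame(name): name is "scene" or "top" or "wrist"; returns the picture (480x640x3 uint8, red, green, blue); there is no depth.
- optics.camera_info(name): a dict with "fx", "fy", "cx", "cy" (pixels), "R" (3x3) and "t" (3): a world point X has camera coordinates R X + t. Camera axes: x right, y down, z forward; pixel columns grow to the right and rows downward; lengths in m; the calibration is good to about 2 mm. A picture is of the moment at which its call begins: read the wrist's pose just before it. camera_info takes no time and is no camera call; for the wrist camera it gives the pose at the moment of the call.
- ticket.job_done(): hands the job in; it is judged then, once.
Trained networks look in the newest picture that a camera, given by its name, has taken for a name from the list of things; names that differ only in an ending like _2 or _b are one class to them, and where a whole thing is asked for, a point or a joint stands for the part that bears it (a point fixed in the world has none). Each returns a list of dicts, best first, with "confidence" (0 to 1); they miss things now and then, are a little off and sometimes report something else, mostly with a low value. They report only what shows in the picture. A call takes as long as a camera call. They do not tell look-alikes from the thing itself.
- nets.boxes_of(camera, name): "bbox" ([centre column, centre row, width, height] in pixels, round what is visible of it).
- nets.outline_of(camera, name): "pixels" (480x640 bool, what is visible of it) and "bbox" ([centre column, centre row, width, height] in pixels, round what is visible of it).
The state is a dict: "time": time; "joint_pos": joint angles; "joint_vel": joint speeds; "joint_efforts": joint torques, N m; "tool_pos": TCP position; "tool_rot": TCP orientation; "contact_force": force on the tool from outside, world axes, zero at the start; "ft_torque": the same for the moment, N m; "gripper_width": opening from 0.0 (shut) to 1.0 (fully open); "grasp_force": force on a finger pad.
Only numpy, scipy, OpenCV 4.12 (cv2) and the standard library are available. Lean on these libraries where they do the work, as an engineer would, in place of code of your own. Each camera call takes 0.05 s, during which the arm holds its last target. There are 200 camera calls.

## Working session

There is one attempt and no reset: what is moved stays moved. The work goes in short steps, Python scripts to look and compute and a shell command to move; the robot and the scene stay as the last step left them, time stands still between calls to the robot, and variables do not carry over. Pictures are saved under pics/ and viewed, at most 10 in all, crops included, and the job is handed in when it is done.

```bash
mkdir -p pics; cat > h.py <<'E'
import numpy as np, cv2
from plant import state, optics, ticket, nets
def save(c,n):
    im=optics.grab_frame(c); cv2.imwrite(f'pics/{n}.png',im[:,:,::-1]); return im
def P(c):
    i=optics.camera_info(c); return np.array([[i['fx'],0,i['cx']],[0,i['fy'],i['cy']],[0,0,1]]),np.array(i['R']),np.array(i['t'])
def px2w(c,u,v,z):
    K,R,t=P(c); d=R.T@np.linalg.solve(K,[u,v,1]); o=-R.T@t; return o+d*(z-o[2])/d[2]
def w2px(c,X):
    K,R,t=P(c); q=K@(R@np.array(X)+t); return q[:2]/q[2]
E
python3 - <<'E'
from h import *
for c in ('scene','top'):
    save(c,c+'0')
    for n in ('jig','carton','lever_grip','can','tape_roll','snack_box'):
        print(c,n,[(round(b['confidence'],2),np.round(b['bbox']).tolist()) for b in nets.boxes_of(c,n)][:4])
    K,R,t=P(c); print(K.round(1).tolist(),(-R.T@t).round(3), R.round(2).tolist())
print(state())
E
```

```text
scene jig [(0.95, [277.0, 275.0, 180.0, 102.0])]
scene carton [(0.75, [426.0, 296.0, 75.0, 56.0]), (0.63, [213.0, 230.0, 64.0, 50.0]), (0.62, [297.0, 277.0, 69.0, 48.0])]
scene lever_grip [(0.78, [208.0, 250.0, 48.0, 42.0])]
scene can [(0.85, [248.0, 328.0, 35.0, 62.0])]
scene tape_roll [(0.84, [299.0, 244.0, 43.0, 29.0])]
scene snack_box [(0.82, [344.0, 308.0, 38.0, 73.0])]
[[616.7, 0.0, 321.0], [0.0, 616.7, 232.6], [0.0, 0.0, 1.0]] [1.598 0.003 0.893] [[0.02, 1.0, 0.01], [0.55, -0.0, -0.83], [-0.83, 0.02, -0.55]]
top jig [(0.6, [359.0, 236.0, 182.0, 102.0])]
top carton [(0.89, [335.0, 239.0, 68.0, 59.0]), (0.85, [430.0, 334.0, 74.0, 63.0]), (0.58, [210.0, 217.0, 72.0, 58.0]), (0.19, [420.0, 206.0, 53.0, 42.0])]
top lever_grip [(0.71, [421.0, 207.0, 59.0, 41.0])]
top can [(0.7, [377.0, 157.0, 32.0, 36.0])]
top tape_roll [(0.81, [334.0, 303.0, 44.0, 42.0])]
top snack_box [(0.75, [291.0, 180.0, 35.0, 52.0])]
[[501.7, 0.0, 316.9], [0.0, 501.7, 240.3], [0.0, 0.0, 1.0]] [0.429 0.01  1.187] [[-0.01, -1.0, -0.0], [-1.0, 0.01, -0.05], [0.05, 0.0, -1.0]]
{'time': 0.7, 'joint_pos': array([-1.27900651e+00,  5.26438537e-02,  1.61287020e+00,  7.05895902e-07,
        1.47601123e+00, -1.18992201e-01]), 'joint_vel': array([-1.46425141e-03,  1.69235843e-03, -4.12899563e-04,  4.18519666e-04,
       -8.43772481e-04,  3.86273592e-05]), 'joint_efforts': array([ 1.33998812e-03, -3.93560064e+01, -3.70365822e+01, -1.63308532e-04,
        4.11538786e-04, -4.63933532e-06]), 'tool_pos': array([ 0.24958151, -0.57299492,  0.23135624]), 'tool_rot': array([3.35277934e-05, 9.78981320e-01, 2.03949932e-01, 3.25667110e-06]), 'contact_force': array([ 0.0639057 ,  0.82618127, -0.82416823]), 'ft_torque': array([-0.00400882,  0.02415433, -0.06207659]), 'grasp_force': 0.0, 'gripper_width': 1.0037140072331965}
```

View pics/top0.png

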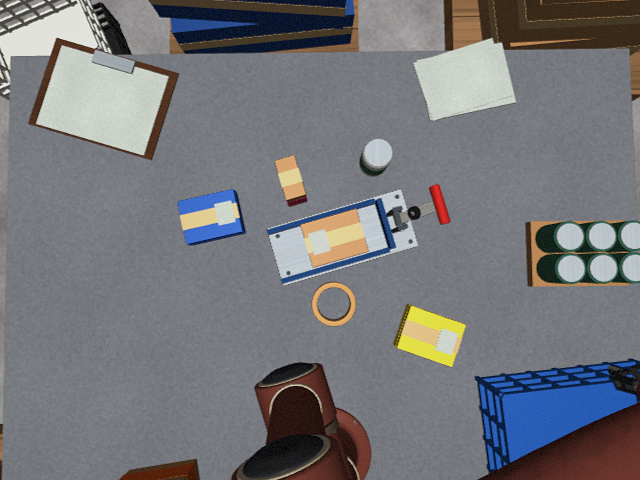

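View pics/scene0.png

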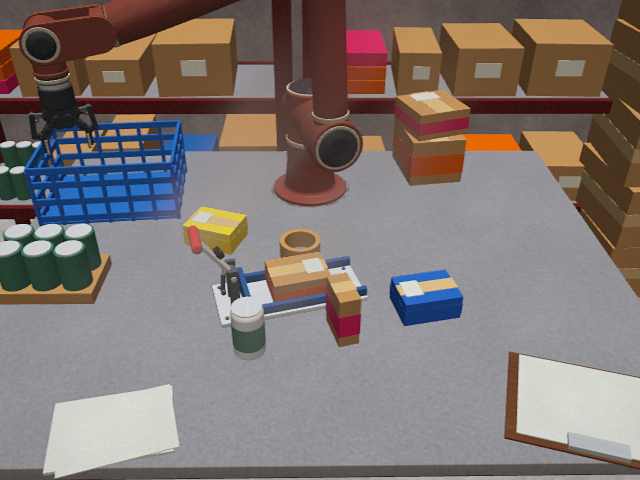

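The top view shows the jig with its entrance at left (~275,257) and its stop at ~(385,225). The lever is open with the red bar at (439,204), the can at (377,155), the snack box at (291,180) and the tape at (334,304). The orange carton between the rails is at (335,238). The blue and yellow boxes are look-alikes.

```bash
python3 - <<'E'
from h import *
im=cv2.imread('pics/top0.png')
c=cv2.resize(im[170:300,255:460],None,fx=3.9,fy=3.9,interpolation=cv2.INTER_CUBIC); cv2.imwrite('pics/crop.png',c)
hsv=cv2.cvtColor(im,cv2.COLOR_BGR2HSV)
m=((hsv[...,0]<6)|(hsv[...,0]>174))&(hsv[...,1]>180)&(hsv[...,2]>90); m[:, :425]=0;m[:,460:]=0;m[:170]=0;m[235:]=0
ys,xs=np.nonzero(m); r=cv2.minAreaRect(np.c_[xs,ys].astype(np.float32)); print(r); g=px2w('top',*r[0],0.188); print('grip',g)
C=[(268,230),(402,190),(418,247),(283,285)]
W=np.array([px2w('top',u,v,.012) for u,v in C]); print(W.round(4)); 
for i in range(4): print(np.linalg.norm(W[i]-W[i-1]).round(4))
print(W.mean(0))
E
```

```text
((439.25164794921875, 203.92189025878906), (39.25642776489258, 9.682374954223633), 72.75853729248047)
grip [ 0.55216448 -0.23489034  0.188     ]
[[ 0.5169  0.1254  0.012 ]
 [ 0.6078 -0.1911  0.012 ]
 [ 0.4729 -0.2258  0.012 ]
 [ 0.3878  0.0912  0.012 ]]
0.1336
0.3293
0.1393
0.3282
[ 0.49636949 -0.05009781  0.012     ]
```

View pics/crop.png

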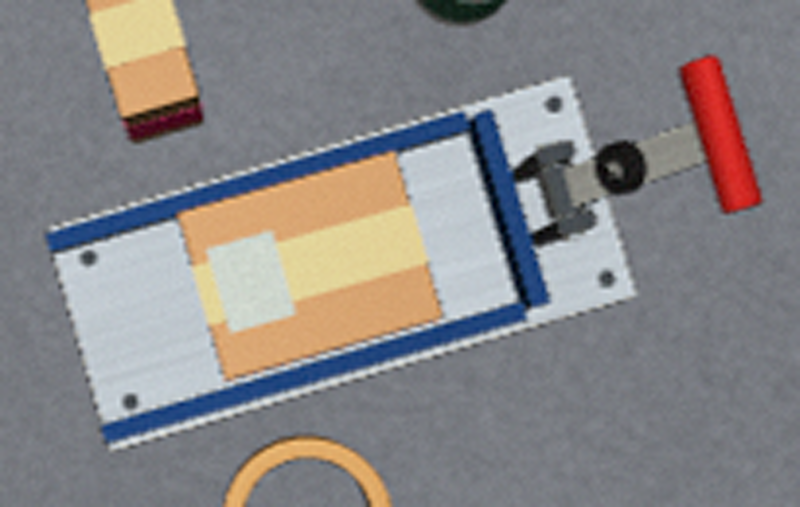

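The crop shows an empty gap of about 50 mm between the carton front (crop ~420,235) and the stop (~500,215). Next I fit the jig pose.

```bash
cat > fit.py <<'E'
from h import *
from scipy.optimize import least_squares
pts=[((572,77),(.16,.07,.012)),((635,295),(.16,-.07,.012)),((110,449),(-.17,-.07,.012)),((47,234),(-.17,.059,.033)),((102,442),(-.17,-.059,.033)),((494,111),(.102,.059,.058)),((549,302),(.102,-.059,.058))]
uv=[((a+.5)/3.902-.5+255,(b+.5)/3.9-.5+170) for (a,b),_ in pts]+[(439.25,203.9)]
X=np.array([p for _,p in pts]+[(.189,0,.188)])
def T(p,X):
    c,s=np.cos(p[2]),np.sin(p[2]); return np.array(X)@np.array([[c,-s,0],[s,c,0],[0,0,1]]).T+[p[0],p[1],0]
f=lambda p: np.concatenate([w2px('top',x)-u for x,u in zip(T(p,X),uv)])
s=least_squares(f,[.5,-.05,-1.3]); print('jig',s.x,s.fun.round(1))
J=s.x
E
python3 - <<'E'
from fit import *
c,sn=np.cos(J[2]),np.sin(J[2])
inv=lambda w:np.array([[c,sn],[-sn,c]])@(w[:2]-J[:2])
for a,b in [(180,212),(228,380),(443,317),(398,151)]:
    print('carton top',inv(px2w('top',(a+.5)/3.902-.5+255,(b+.5)/3.9-.5+170,.072)).round(4))
for n,b,z in [('can',(377,147),.115),('tape',(334,303.5),.048),('snk front',(306,200),.0),('snk top near',(286.5,199.5),.12),('snk top near r',(304.5,194.5),.12),('snk top far l',(276,159),.12)]:
    w=px2w('top',*b,z); print(n,w.round(3),inv(w).round(3))
for q in [(-.2,0,.04),(-.1,0,.04),(.2,0,.188),(.25,0,.188),(.12,0,.22)]: print(q,T(J,q).round(4))
E
```

```text
jig [ 0.50057087 -0.05285446 -1.30030137] [-0.4 -0.6  0.6  0.5 -0.3  0.3 -0.1  1.8 -0.2 -2.2 -0.2 -0.8  0.6  0.3
  0.1  0.6]
carton top [-0.0891  0.0501]
carton top [-0.0894 -0.0496]
carton top [ 0.0382 -0.0493]
carton top [0.0404 0.049 ]
can [ 0.686 -0.121  0.115] [0.116 0.161]
tape [ 0.346 -0.026  0.048] [-0.067 -0.142]
snk front [0.588 0.036 0.   ] [-0.062  0.108]
snk top near [0.574 0.075 0.12 ] [-0.103  0.105]
snk top near r [0.584 0.036 0.12 ] [-0.063  0.104]
snk top far l [0.662 0.097 0.12 ] [-0.101  0.195]
(-0.2, 0, 0.04) [0.4471 0.1399 0.04  ]
(-0.1, 0, 0.04) [0.4739 0.0435 0.04  ]
(0.2, 0, 0.188) [ 0.554  -0.2456  0.188 ]
(0.25, 0, 0.188) [ 0.5674 -0.2938  0.188 ]
(0.12, 0, 0.22) [ 0.5326 -0.1685  0.22  ]
```

```bash
cat > to.py <<'E'
import sys
from plant import state
import numpy as np
from scipy.spatial.transform import Rotation as Ro
# to.py jx jy z : target TCP in jig frame, tool y along jig x, tool down
J=[0.50057,-0.05285,-1.3003]; c,s=np.cos(J[2]),np.sin(J[2])
a=list(map(float,sys.argv[1:4])); st=state(); R=Ro.from_quat(st['tool_rot'],scalar_first=True)
y=np.array([c,s,0]); z=np.array([0,0,-1.]); G=Ro.from_matrix(np.c_[np.cross(y,z),y,z])
w=np.array([J[0]+c*a[0]-s*a[1],J[1]+s*a[0]+c*a[1],a[2]]); p=st['tool_pos']
d=p[:2]-J[:2]; print('t',round(st['time'],2),'jig pos',(c*d[0]+s*d[1]).round(4),(-s*d[0]+c*d[1]).round(4),p[2].round(4),'F',st['contact_force'].round(1),'g',st['gripper_width'])
print('shift',(R.inv().apply(w-p)/.8).round(4),'turn',((R.inv()*G).as_rotvec()/1.5).round(4),'dist',np.linalg.norm(w-p).round(3))
E
python3 to.py -.135 0 .27
```

```text
t 0.7 jig pos 0.4342 -0.3808 0.2314 F [ 0.1  0.8 -0.8] g 1.0037140072331965
shift [ 0.5709 -0.6379 -0.0484] turn [0.     0.     0.0935] dist 0.686
```

```bash
python3 -m inch '[{"dz":-0.05},{"dx":0.571,"dy":-0.638,"dz":-0.05,"rz":0.0935},{"dx":0.571,"dy":-0.638,"dz":-0.05,"rz":0.0935},{"dx":0.571,"dy":-0.638,"dz":-0.05,"rz":0.0935},{"dx":0.571,"dy":-0.638,"dz":-0.05,"rz":0.0935}]' -1; python3 to.py -.135 0 .27
```

```text
t 0.7 jig pos 0.4342 -0.3808 0.2314 F [ 0.1  0.8 -0.8] g 1.0037140072331965
shift [ 0.5709 -0.6379 -0.0484] turn [0.     0.     0.0935] dist 0.686validation failed for argument at $[0]...
```

```bash
python3 -m inch '[{"dx":0,"dy":0,"dz":-0.05,"rx":0,"ry":0,"rz":0},{"dx":0.571,"dy":-0.638,"dz":-0.05,"rx":0,"ry":0,"rz":0.0935},{"dx":0.571,"dy":-0.638,"dz":-0.05,"rx":0,"ry":0,"rz":0.0935},{"dx":0.571,"dy":-0.638,"dz":-0.05,"rx":0,"ry":0,"rz":0.0935},{"dx":0.571,"dy":-0.638,"dz":-0.05,"rx":0,"ry":0,"rz":0.0935}]' -1; python3 to.py -.135 0 .27
```

```text
time: 1.2
tool_pos: [0.3126, -0.3814, 0.2714]
tool_rot: [0.0, 0.991, 0.134, 0.0]
contact_force: [0.8, -0.4, 0.6]
gripper_width: 0.142
grasp_force: 0.0
t 1.2 jig pos 0.2664 -0.2689 0.2714 F [ 0.8 -0.4  0.6] g 0.14209465868235746
shift [ 0.3358 -0.502   0.0017] turn [ 0.0002 -0.0003 -0.0005] dist 0.483
```

```bash
python3 -m inch '[{"dx":0.336,"dy":-0.502,"dz":0,"rx":0,"ry":0,"rz":0},{"dx":0.336,"dy":-0.502,"dz":0,"rx":0,"ry":0,"rz":0},{"dx":0.336,"dy":-0.502,"dz":0,"rx":0,"ry":0,"rz":0},{"dx":0.336,"dy":-0.502,"dz":0,"rx":0,"ry":0,"rz":0},{"dx":0.336,"dy":-0.502,"dz":0,"rx":0,"ry":0,"rz":0}]' -1; python3 to.py -.135 0 .27
```

```text
time: 1.7
tool_pos: [0.391, -0.1439, 0.2717]
tool_rot: [0.0, 0.991, 0.135, 0.001]
contact_force: [1.1, -0.7, 0.0]
gripper_width: -0.001
grasp_force: 0.0
t 1.7 jig pos 0.0584 -0.1299 0.2717 F [ 1.1 -0.7  0. ] g -0.0009019839715978989
shift [ 0.1622 -0.2419  0.002 ] turn [ 0.0007 -0.0008 -0.0004] dist 0.233
```

```bash
python3 -m inch '[{"dx":0.162,"dy":-0.242,"dz":0,"rx":0,"ry":0,"rz":0},{"dx":0.162,"dy":-0.242,"dz":0,"rx":0,"ry":0,"rz":0},{"dx":0.162,"dy":-0.242,"dz":0,"rx":0,"ry":0,"rz":0},{"dx":0.162,"dy":-0.242,"dz":0,"rx":0,"ry":0,"rz":0},{"dx":0.162,"dy":-0.242,"dz":0,"rx":0,"ry":0,"rz":0}]' -1; python3 -m inch '[{"dx":0,"dy":0,"dz":0,"rx":0,"ry":0,"rz":0}]';python3 to.py -.135 0 .04
python3 - <<'E'
from h import *
save('wrist','w1'); print(w2px('wrist',[.4739+.0028,.0435-.010,.072]))
E
```

```text
time: 2.2
tool_pos: [0.4642, 0.0785, 0.2716]
tool_rot: [-0.0, 0.991, 0.136, 0.0]
contact_force: [0.3, -0.1, 0.3]
gripper_width: 0.0
grasp_force: 0.0
time: 2.3
tool_pos: [0.4643, 0.0788, 0.2713]
tool_rot: [-0.001, 0.99, 0.138, 0.0]
contact_force: [0.0, -0.0, 0.0]
gripper_width: -0.001
grasp_force: 0.0
t 2.3 jig pos -0.1366 0.0002 0.2713 F [ 0. -0.  0.] g -0.0013718013250221919
shift [-0.0004  0.0022  0.2891] turn [-0.0007 -0.0001  0.0038] dist 0.231
[367.90891935 210.46224448]
```

View pics/w1.png

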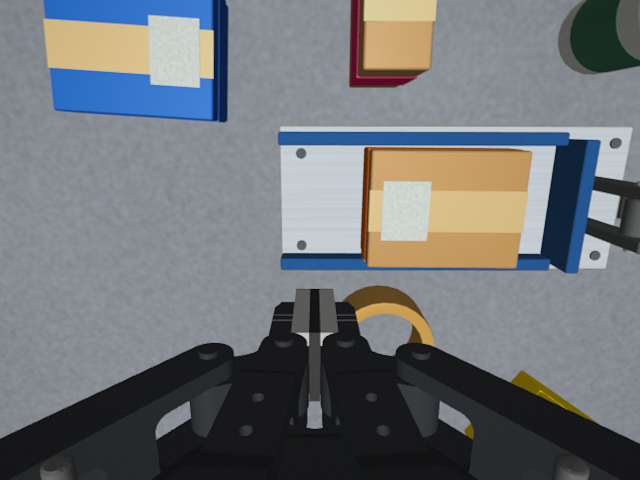

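The wrist view shows the carton's rear edge at column ~367 (predicted 368) and an empty channel behind it. The closed fingers are lined up, so I descend.

```bash
python3 -m inch '[{"dx":0,"dy":0,"dz":0.287,"rx":0,"ry":0,"rz":0},{"dx":0,"dy":0,"dz":0.287,"rx":0,"ry":0,"rz":0},{"dx":0,"dy":0,"dz":0.287,"rx":0,"ry":0,"rz":0},{"dx":0,"dy":0,"dz":0.287,"rx":0,"ry":0,"rz":0},{"dx":0,"dy":0,"dz":0.287,"rx":0,"ry":0,"rz":0}]'; python3 -m inch '[{"dx":0,"dy":0,"dz":0,"rx":0,"ry":0,"rz":0}]';python3 to.py -.07 0 .042
```

```text
time: 2.85
tool_pos: [0.4611, 0.0741, 0.0377]
tool_rot: [-0.0, 0.991, 0.134, -0.003]
contact_force: [-0.0, -0.5, 0.1]
gripper_width: -0.001
grasp_force: 0.0
time: 2.95
tool_pos: [0.4593, 0.0743, 0.0367]
tool_rot: [-0.001, 0.991, 0.134, -0.005]
contact_force: [0.3, -0.6, 0.2]
gripper_width: -0.003
grasp_force: 0.0
t 2.95 jig pos -0.1335 -0.0058 0.0367 F [ 0.3 -0.6  0.2] g -0.003123286812595932
shift [ 0.0073  0.0793 -0.0068] turn [-0.0017  0.007  -0.0012] dist 0.064
```

```bash
python3 -m inch '[{"dx":0.005,"dy":0.015,"dz":-0.005,"rx":0,"ry":0,"rz":0},{"dx":0.007,"dy":0.025,"dz":-0.005,"rx":0,"ry":0,"rz":0},{"dx":0.007,"dy":0.035,"dz":-0.005,"rx":0,"ry":0,"rz":0},{"dx":0.007,"dy":0.045,"dz":-0.005,"rx":0,"ry":0,"rz":0},{"dx":0.007,"dy":0.055,"dz":-0.005,"rx":0,"ry":0,"rz":0}]';python3 to.py -.055 0 .042
```

```text
time: 3.45
tool_pos: [0.4824, 0.0343, 0.0473]
tool_rot: [-0.0, 0.991, 0.135, 0.001]
contact_force: [-0.9, 4.8, 2.7]
gripper_width: 0.004
grasp_force: 2.3
t 3.45 jig pos -0.0888 0.0058 0.0473 F [-0.9  4.8  2.7] g 0.003734228860864353
shift [-0.0072  0.0422  0.0066] turn [-0.0002 -0.0018 -0.0002] dist 0.035
```

```bash
python3 -m inch '[{"dx":-0.003,"dy":0.008,"dz":0.003,"rx":0,"ry":0,"rz":0},{"dx":-0.006,"dy":0.016,"dz":0.006,"rx":0,"ry":0,"rz":0},{"dx":-0.006,"dy":0.024,"dz":0.006,"rx":0,"ry":0,"rz":0},{"dx":-0.006,"dy":0.03,"dz":0.006,"rx":0,"ry":0,"rz":0}]';python3 to.py -.055 0 .042
python3 - <<'E'
from h import *
a=save('top','t2');b=save('wrist','w2')
cv2.imwrite('pics/c2.png',np.vstack([cv2.resize(a[170:300,255:460],(600,380)),cv2.resize(b[100:300],(600,200))])[:,:,::-1])
E
```

```text
time: 3.85
tool_pos: [0.4825, 0.0099, 0.0403]
tool_rot: [-0.0, 0.991, 0.135, -0.0]
contact_force: [-0.4, 4.5, 0.7]
gripper_width: 0.001
grasp_force: 2.2
t 3.85 jig pos -0.0653 -0.0007 0.0403 F [-0.4  4.5  0.7] g 0.0009002517562389033
shift [ 0.0008  0.0128 -0.0021] turn [-0.0004  0.0004 -0.    ] dist 0.01
```

View pics/c2.png

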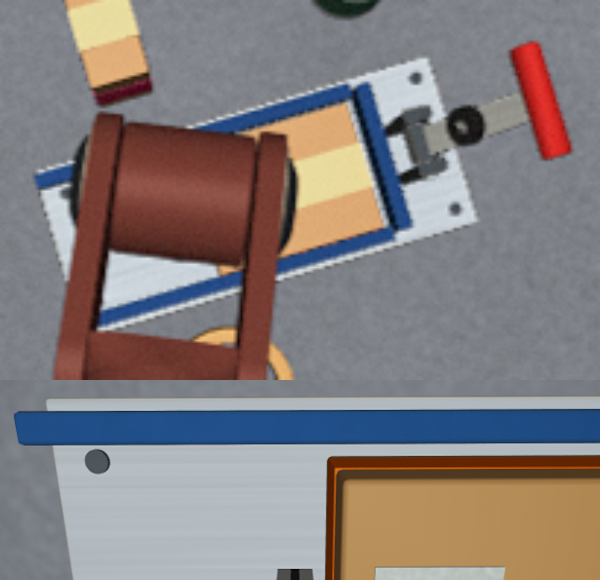

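The carton's front is now just short of the stop and still square, with the lever still open. I'll push on until the force rises.

```bash
python3 -m inch '[{"dx":0,"dy":0.006,"dz":0,"rx":0,"ry":0,"rz":0},{"dx":0,"dy":0.010,"dz":0,"rx":0,"ry":0,"rz":0},{"dx":0,"dy":0.013,"dz":0,"rx":0,"ry":0,"rz":0}]';python3 to.py -.055 0 .042
```

```text
time: 4.25
tool_pos: [0.4851, -0.0002, 0.0403]
tool_rot: [0.0, 0.991, 0.135, -0.001]
contact_force: [-0.6, 2.2, -0.7]
gripper_width: 0.001
grasp_force: 1.0
t 4.25 jig pos -0.0549 -0.0008 0.0403 F [-0.6  2.2 -0.7] g 0.0014222563975024836
shift [ 0.001  -0.0001 -0.0021] turn [-0.0001  0.0009  0.    ] dist 0.002
```

```bash
python3 -m inch '[{"dx":0,"dy":0.004,"dz":0,"rx":0,"ry":0,"rz":0},{"dx":0,"dy":0.006,"dz":0,"rx":0,"ry":0,"rz":0}]';python3 to.py -.055 0 .042
```

```text
time: 4.45
tool_pos: [0.4853, -0.0011, 0.0403]
tool_rot: [-0.005, 0.991, 0.134, -0.002]
contact_force: [-6.0, 20.6, 6.5]
gripper_width: -0.004
grasp_force: 10.9
t 4.45 jig pos -0.0539 -0.0009 0.0403 F [-6.  20.6  6.5] g -0.003920842178931311
shift [ 0.0011 -0.0013 -0.0021] turn [-0.0065  0.0014 -0.001 ] dist 0.002
```

The force rose to 20 N at the expected home position (-54 mm), so the carton is home. I back off and rise.

```bash
python3 -m inch '[{"dx":0,"dy":-0.02,"dz":0,"rx":0,"ry":0,"rz":0},{"dx":0,"dy":-0.045,"dz":0,"rx":0,"ry":0,"rz":0},{"dx":0,"dy":-0.045,"dz":-0.06,"rx":0,"ry":0,"rz":0},{"dx":0,"dy":-0.045,"dz":-0.12,"rx":0,"ry":0,"rz":0},{"dx":0,"dy":-0.045,"dz":-0.18,"rx":0,"ry":0,"rz":0}]'; python3 -m inch '[{"dx":0,"dy":0,"dz":-0.06,"rx":0,"ry":0,"rz":0},{"dx":0,"dy":0,"dz":-0.12,"rx":0,"ry":0,"rz":0},{"dx":0,"dy":0,"dz":-0.15,"rx":0,"ry":0,"rz":0}]'; python3 to.py .29 0 .3
python3 - <<'E'
from h import *
save('wrist','w3')
E
```

```text
time: 4.95
tool_pos: [0.477, 0.0297, 0.1864]
tool_rot: [0.001, 0.991, 0.135, -0.0]
contact_force: [1.4, -0.1, 1.1]
gripper_width: -0.003
grasp_force: 0.0
time: 5.25
tool_pos: [0.4789, 0.0294, 0.3108]
tool_rot: [0.002, 0.991, 0.135, 0.004]
contact_force: [0.8, 0.8, 0.0]
gripper_width: 0.0
grasp_force: 0.0
t 5.25 jig pos -0.085 0.0011 0.3108 F [0.8 0.8 0. ] g 0.00013796869731412168
shift [-0.0013  0.4687  0.0156] turn [ 0.0029 -0.005  -0.0002] dist 0.375
```

View pics/w3.png

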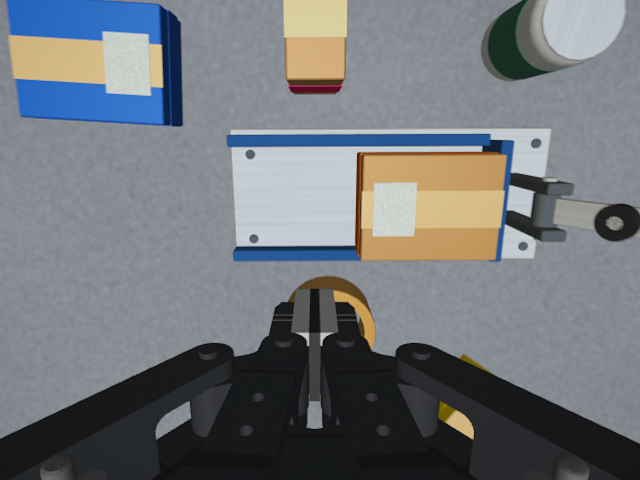

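The carton now sits against the stop (column ~507), square in the channel. Next I move over behind the lever.

```bash
python3 -m inch '[{"dx":0,"dy":0.469,"dz":0,"rx":0,"ry":0,"rz":0},{"dx":0,"dy":0.469,"dz":0,"rx":0,"ry":0,"rz":0},{"dx":0,"dy":0.469,"dz":0,"rx":0,"ry":0,"rz":0},{"dx":0,"dy":0.469,"dz":0,"rx":0,"ry":0,"rz":0},{"dx":0,"dy":0.469,"dz":0,"rx":0,"ry":0,"rz":0}]';  python3 to.py .29 0 .3
```

```text
time: 5.8
tool_pos: [0.5442, -0.2134, 0.3046]
tool_rot: [0.001, 0.991, 0.135, -0.0]
contact_force: [0.6, 0.4, 0.8]
gripper_width: 0.003
grasp_force: 0.0
t 5.8 jig pos 0.1664 -0.0009 0.3046 F [0.6 0.4 0.8] g 0.003300230386008322
shift [0.0012 0.1545 0.006 ] turn [ 0.0008  0.0003 -0.0003] dist 0.124
```

```bash
python3 -m inch '[{"dx":0.001,"dy":0.155,"dz":0,"rx":0,"ry":0,"rz":0},{"dx":0.001,"dy":0.155,"dz":0,"rx":0,"ry":0,"rz":0},{"dx":0.001,"dy":0.155,"dz":0,"rx":0,"ry":0,"rz":0},{"dx":0.001,"dy":0.155,"dz":0.06,"rx":0,"ry":0,"rz":0},{"dx":0.001,"dy":0.155,"dz":0.12,"rx":0,"ry":0,"rz":0}]'; python3 -m inch '[{"dx":0,"dy":0,"dz":0.04,"rx":0,"ry":0,"rz":0},{"dx":0,"dy":0,"dz":0.04,"rx":0,"ry":0,"rz":0}]'; python3 to.py .225 0 .175
```

```text
time: 6.3
tool_pos: [0.5788, -0.3327, 0.2095]
tool_rot: [0.002, 0.991, 0.134, 0.001]
contact_force: [0.1, -0.3, -1.0]
gripper_width: -0.002
grasp_force: 0.0
time: 6.5
tool_pos: [0.5744, -0.3283, 0.1689]
tool_rot: [-0.004, 0.991, 0.135, -0.005]
contact_force: [-0.4, -0.2, -0.8]
gripper_width: -0.006
grasp_force: 0.0
t 6.5 jig pos 0.2852 -0.0025 0.1689 F [-0.4 -0.2 -0.8] g -0.005800452800829329
shift [ 0.003  -0.0753 -0.0069] turn [-0.0062  0.0059 -0.0003] dist 0.061
```

```bash
python3 -m inch '[{"dx":0.003,"dy":-0.03,"dz":-0.007,"rx":0,"ry":0,"rz":0},{"dx":0.003,"dy":-0.06,"dz":-0.007,"rx":0,"ry":0,"rz":0},{"dx":0.003,"dy":-0.085,"dz":-0.01,"rx":0,"ry":0,"rz":0},{"dx":0.003,"dy":-0.11,"dz":-0.015,"rx":0,"ry":0,"rz":0},{"dx":0.003,"dy":-0.135,"dz":-0.02,"rx":0,"ry":0,"rz":0}]'; python3 to.py .08 0 .197
```

```text
time: 7.0
tool_pos: [0.5542, -0.2312, 0.2017]
tool_rot: [0.009, 0.991, 0.135, 0.004]
contact_force: [-4.0, -16.1, 22.0]
gripper_width: 0.003
grasp_force: 11.7
t 7.0 jig pos 0.1862 0.004 0.2017 F [ -4.  -16.1  22. ] g 0.002711461731597923
shift [-0.0051 -0.1328  0.0032] turn [ 0.0132 -0.0031 -0.0003] dist 0.106
```

```bash
python3 -m inch '[{"dx":-0.003,"dy":0.03,"dz":-0.02,"rx":0,"ry":0,"rz":0},{"dx":-0.003,"dy":0.06,"dz":-0.02,"rx":0,"ry":0,"rz":0},{"dx":-0.003,"dy":0.06,"dz":-0.02,"rx":0,"ry":0,"rz":0}]'; python3 to.py .25 0 .165
python3 - <<'E'
from h import *
b=save('scene','s4'); cv2.imwrite('pics/s4c.png',cv2.resize(b[130:370,150:470],(800,600))[:,:,::-1])
save('wrist','w4')
E
```

```text
time: 7.3
tool_pos: [0.5635, -0.2753, 0.2131]
tool_rot: [0.003, 0.991, 0.134, 0.002]
contact_force: [-0.8, 0.2, -0.2]
gripper_width: 0.003
grasp_force: 0.0
t 7.3 jig pos 0.2312 0.0012 0.2131 F [-0.8  0.2 -0.2] g 0.0027277521082140323
shift [-0.0017  0.0231  0.0603] turn [ 0.004  -0.0023 -0.0012] dist 0.052
```

View pics/s4c.png

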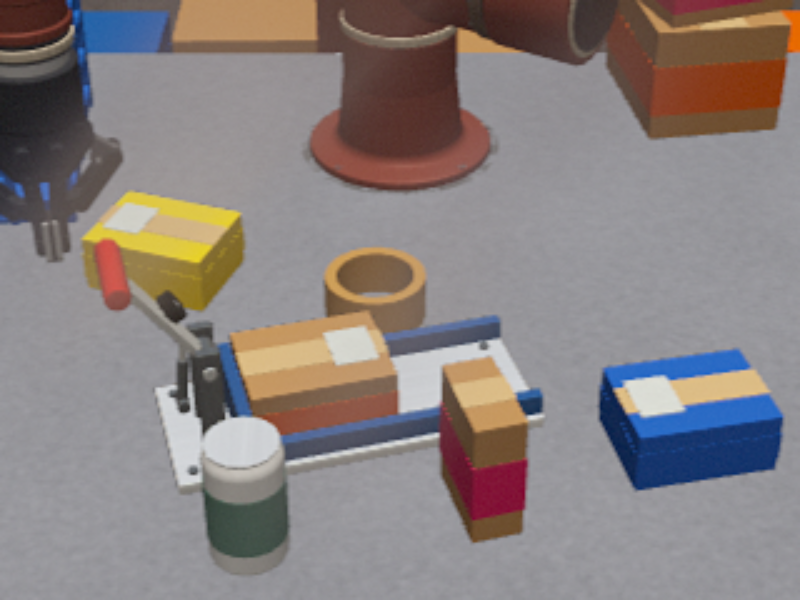

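The crop shows the lever still open with the bar at (112,272). The fingers are behind it and higher up, so they had ridden over the bar. The carton is home and the can, tape and snack box are untouched. I'll go lower and slower.

```bash
python3 -m inch '[{"dx":-0.002,"dy":0.035,"dz":0,"rx":0,"ry":0,"rz":0},{"dx":-0.002,"dy":0.035,"dz":0.035,"rx":0,"ry":0,"rz":0},{"dx":-0.002,"dy":0.035,"dz":0.07,"rx":0,"ry":0,"rz":0},{"dx":-0.002,"dy":0.035,"dz":0.07,"rx":0,"ry":0,"rz":0},{"dx":-0.002,"dy":0.035,"dz":0.07,"rx":0,"ry":0,"rz":0}]'; python3 to.py .215 0 .162
```

```text
time: 7.9
tool_pos: [0.5678, -0.2989, 0.153]
tool_rot: [-0.0, 0.991, 0.135, -0.0]
contact_force: [0.5, 0.3, 0.8]
gripper_width: 0.001
grasp_force: 0.0
t 7.9 jig pos 0.255 -0.001 0.153 F [0.5 0.3 0.8] g 0.0005451608911197276
shift [ 0.0012 -0.05   -0.0113] turn [-0.0006  0.0005  0.0004] dist 0.041
```

```bash
python3 -m inch '[{"dx":0.001,"dy":-0.018,"dz":-0.008,"rx":0,"ry":0,"rz":0},{"dx":0.001,"dy":-0.036,"dz":-0.011,"rx":0,"ry":0,"rz":0},{"dx":0.001,"dy":-0.05,"dz":-0.011,"rx":0,"ry":0,"rz":0},{"dx":0.001,"dy":-0.064,"dz":-0.015,"rx":0,"ry":0,"rz":0},{"dx":0.001,"dy":-0.078,"dz":-0.018,"rx":0,"ry":0,"rz":0}]'; python3 to.py .14 0 .185
```

```text
time: 8.4
tool_pos: [0.5539, -0.241, 0.1716]
tool_rot: [0.004, 0.991, 0.135, 0.003]
contact_force: [1.9, -6.1, 4.1]
gripper_width: -0.006
grasp_force: 3.0
t 8.4 jig pos 0.1955 0.0011 0.1716 F [ 1.9 -6.1  4.1] g -0.005959156359285046
shift [-0.0013 -0.0692 -0.0174] turn [ 0.0062 -0.0031  0.0001] dist 0.057
```

Contact is good and the lever is moving.

```bash
python3 -m inch '[{"dx":0,"dy":-0.015,"dz":-0.003,"rx":0,"ry":0,"rz":0},{"dx":0,"dy":-0.03,"dz":-0.007,"rx":0,"ry":0,"rz":0},{"dx":0,"dy":-0.045,"dz":-0.01,"rx":0,"ry":0,"rz":0},{"dx":0,"dy":-0.06,"dz":-0.013,"rx":0,"ry":0,"rz":0},{"dx":0,"dy":-0.075,"dz":-0.015,"rx":0,"ry":0,"rz":0}]'; python3 to.py .08 0 .193
```

```text
time: 8.9
tool_pos: [0.5358, -0.1802, 0.1796]
tool_rot: [0.0, 0.991, 0.135, 0.0]
contact_force: [1.9, -0.2, -0.3]
gripper_width: 0.001
grasp_force: 0.8
t 8.9 jig pos 0.1321 -0.0 0.1796 F [ 1.9 -0.2 -0.3] g 0.000509583195997013
shift [ 0.0001 -0.0651 -0.0167] turn [ 0.0001 -0.0005  0.0002] dist 0.054
```

```bash
python3 -m inch '[{"dx":0,"dy":-0.015,"dz":-0.01,"rx":0,"ry":0,"rz":0},{"dx":0,"dy":-0.03,"dz":-0.018,"rx":0,"ry":0,"rz":0},{"dx":0,"dy":-0.045,"dz":-0.02,"rx":0,"ry":0,"rz":0},{"dx":0,"dy":-0.06,"dz":-0.02,"rx":0,"ry":0,"rz":0},{"dx":0,"dy":-0.07,"dz":-0.02,"rx":0,"ry":0,"rz":0}]'; python3 to.py .08 0 .33
python3 - <<'E'
from h import *
b=save('scene','s5'); cv2.imwrite('pics/s5c.png',cv2.resize(b[130:370,150:470],(800,600))[:,:,::-1])
E
```

```text
time: 9.4
tool_pos: [0.5206, -0.126, 0.1951]
tool_rot: [-0.0, 0.991, 0.135, -0.0]
contact_force: [0.2, -0.1, 0.5]
gripper_width: 0.002
grasp_force: 0.0
t 9.4 jig pos 0.0759 -0.0003 0.1951 F [ 0.2 -0.1  0.5] g 0.001654551792009692
shift [ 0.0003  0.005  -0.1687] turn [-0.0006  0.0002  0.0004] dist 0.135
```

View pics/s5c.png

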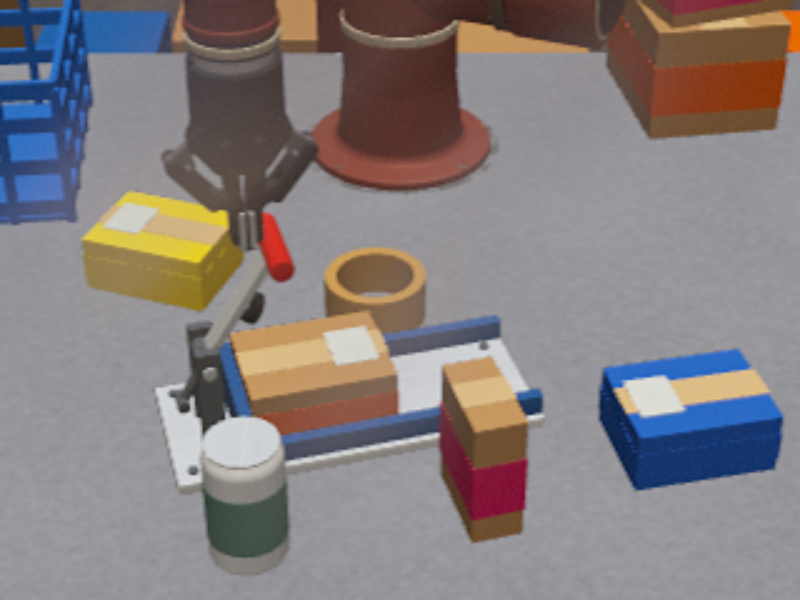

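The lever is past centre, with the bar at (277,247) ahead of the fingers and no contact force. I let it fall, then retreat up.

```bash
python3 -m inch '[{"dx":0,"dy":0,"dz":0,"rx":0,"ry":0,"rz":0},{"dx":0,"dy":0,"dz":0,"rx":0,"ry":0,"rz":0},{"dx":0,"dy":0,"dz":0,"rx":0,"ry":0,"rz":0},{"dx":0,"dy":0,"dz":-0.06,"rx":0,"ry":0,"rz":0},{"dx":0,"dy":0,"dz":-0.12,"rx":0,"ry":0,"rz":0}]'; python3 -m inch '[{"dx":0,"dy":0.06,"dz":-0.06,"rx":0,"ry":0,"rz":0},{"dx":0,"dy":0.12,"dz":-0.06,"rx":0,"ry":0,"rz":0},{"dx":0,"dy":0.18,"dz":-0.06,"rx":0,"ry":0,"rz":0},{"dx":0,"dy":0.18,"dz":-0.06,"rx":0,"ry":0,"rz":0}]'
python3 - <<'E'
from h import *
b=save('scene','s6'); cv2.imwrite('pics/s6c.png',cv2.resize(b[130:370,150:470],(800,600))[:,:,::-1])
E
```

```text
time: 9.95
tool_pos: [0.5199, -0.1274, 0.2899]
tool_rot: [-0.001, 0.991, 0.135, -0.002]
contact_force: [1.7, -0.0, 1.9]
gripper_width: 0.004
grasp_force: 0.0
time: 10.35
tool_pos: [0.5599, -0.2709, 0.3391]
tool_rot: [0.001, 0.991, 0.133, -0.0]
contact_force: [0.1, 0.0, -0.1]
gripper_width: -0.002
grasp_force: 0.0
```

View pics/s6c.png

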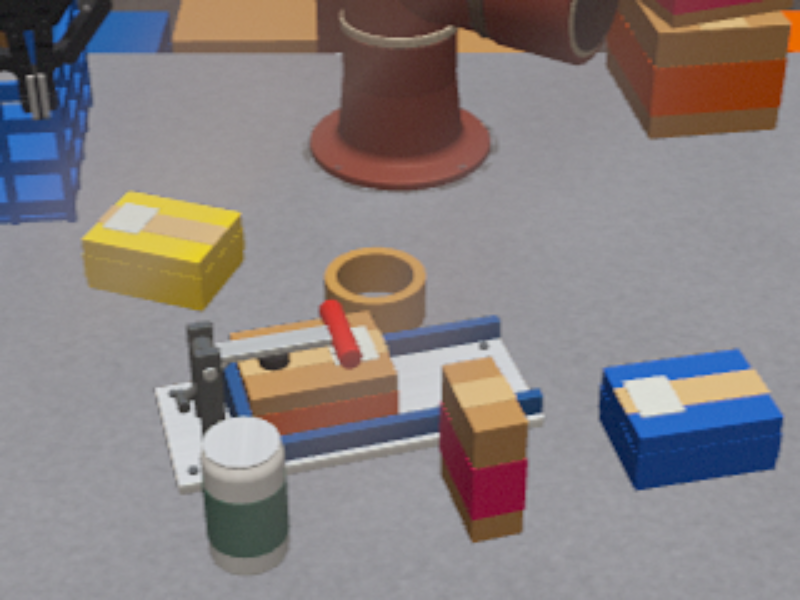

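The lever is closed with its arm level, and the pad at (275,358) sits on the carton. The carton is still home, and the other items haven't moved.

```bash
python3 -c "from plant import ticket; print(ticket.job_done())"
```

```text
the job is handed in; nothing more can be done
None
```

The carton is home against the end stop and the lever has snapped closed with its pad on it; the can, tape roll and snack box look unmoved in the last picture, and the job was handed in at about 10.4 s with no verdict returned (the first lever push slid up over the bar, the second worked).

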